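Set a spirit level as a straightedge against two stops on a drawer front

TASK

Pick up the yellow spirit level and lay it flat on the wooden drawer front, on the robot's side of the two adjustable stops and clear of their red-capped noses. Then slide it up flat until its long side touches both noses at once, press it gently against both for a moment without shoving hard, and leave it lying there, still touching both, as the line for the new handle. Leave everything else on the counter where it is.

Things in the scene. Friction and masses are not known exactly. Their poses are not given: they have to be found in the camera images.
- level: small yellow spirit level, a straight box bar with black end caps and green vials, 260 mm long (its x axis), 22 mm wide (y), 40 mm tall (z), about 0.3 kg, loose (pushed along the drawer front it drags with 1 to 5 N), at first flat on the counter to the left or right of the drawer front. Origin: centre of its underside. Both long side faces (y = +11 and y = -11 mm) are straight and either may be used; it may be turned end for end.
- drawer_front: wooden drawer front lying flat, fixed to the counter, 140 mm deep (x, pointing away from the robot, turned up to about 15 degrees), 320 mm wide (y), 18 mm thick. Origin: centre of its underside; its top is 18 mm above the origin.
- stop_a: left adjustable stop on the drawer front: fixed grey block 24 (x) x 32 (y) x 26 mm tall, origin at the centre of its underside, x as the drawer front's. Towards the robot a stiff slide carries the nose, an upright brass pin 10 mm thick, red cap, 5 to 38 mm above the drawer front. How far it is drawn out varies and is not measured: the nose's axis is 23 to 53 mm from the origin along -x.
- stop_b: right adjustable stop, like the left and about 180 mm from it, its nose drawn out by another unmeasured amount, so the line of the noses may be some 10 degrees off that of the blocks. Each nose gives on a spring, damped, 2.5 N per mm, up to 4 mm. A good press is 1 to 3 N on each nose; more than 7 N on a stop puts it out of adjustment and spoils the job.
- basket: teal basket 190 x 120 x 65 mm with bottles standing in it up to 140 mm high, fixed, on the side of the drawer front where the level is not. Origin: centre of its underside. A bystander.
- handle: new steel bar handle, 128 x 12 x 30 mm, loose, on the counter between the robot and the drawer front. Origin: centre underneath. A bystander.
- screwdriver: screwdriver, 190 mm long, lying beyond the drawer front. A bystander.
- dish: small white dish, 64 mm across, 22 mm high, on the counter near the robot. A bystander.
- soap: amber bottle, 64 mm across, 150 mm high, beyond the drawer front to the right. A bystander.
- jar: white jar, 66 mm across, 60 mm high, beyond the drawer front to the left. A bystander.
- mug: blue mug, 72 mm across, 85 mm high, beyond and to the left. A bystander.

How it is judged:
On the way, in this order (a step that is already met when the one before it is completed fails the run):
1. the level lies flat on the drawer front, on the robot's side of the stops, touching neither (z of level in the frame of drawer_front between 0.015 and 0.0198 m and angle between level's own z axis and vertical below 0.04 rad and x of level in the frame of drawer_front below 0.03 m and contact force between level and stop_a below 0.02 N and contact force between level and stop_b below 0.02 N and contact force between level and drawer_front above 0.5 N), for 0.1 s.
2. lying flat, the level presses on both stops at once, each with more than 0.8 N, for 0.25 s (z of level in the frame of drawer_front between 0.015 and 0.0198 m and angle between level's own z axis and vertical below 0.04 rad and x of level in the frame of drawer_front below 0.03 m and contact force between level and stop_a above 0.8 N and contact force between level and stop_b above 0.8 N), for 0.25 s.
At the end, for the whole second after the job is handed in: The level lies at rest flat on the drawer front, on the robot's side of the stops, both stops within its length, its side still touching both noses (more than 0.1 N on each) (z of level in the frame of drawer_front between 0.015 and 0.0198 m and angle between level's own z axis and vertical below 0.04 rad and x of level in the frame of drawer_front below 0.03 m and contact force between level and stop_a above 0.1 N and contact force between level and stop_b above 0.1 N and x of stop_a in the frame of level between -0.128 and 0.128 m and x of stop_b in the frame of level between -0.128 and 0.128 m and linear speed of level below 0.01 m/s and angular speed of level below 0.05 rad/s).
It fails at once if a stop is pushed with more than 7 N (contact force between anything else and stop_a above 7 N or contact force between anything else and stop_b above 7 N).
It fails at once if the bar handle, screwdriver, dish, soap bottle, jar or mug is moved by more than 20 mm (distance of any of handle, screwdriver, dish, soap, jar, mug from where it was at the start of the episode above 0.02 m).
It also fails if it takes over 72 s, if anything falls off the work surface, if the arm or the gripper's body presses on something with over 40 N, if the wrist force passes 120 N, or if a joint passes its speed limit or range.

ROBOT

A 7-joint arm with a two-finger parallel gripper is mounted at the origin on the work surface. World frame = base frame: x ahead of the robot, y to its left, z up, the work surface at z = 0. Lengths are in m, angles in rad, forces in N, time in s.
With the tool pointing down it reaches from about 0.425 to 0.95 m from the base axis. Payload 4.7 kg.
Tool frame: the origin (TCP) lies on the centre line of the jaws, within the pads' length; the fingertips stand robot.nose_length ahead of it and the grasp point (between the pads) lies 8 mm behind it (robot.nose_length is the distance from the TCP to the fingertips, in m); z points along the fingers, y is the line along which they close (so a half turn about z gives the same grasp; the last joint's range is limited). The gripper opens to 85 mm and grips with 20 to 120 N. Pads are 22 mm wide; open, the fingers measure 114 mm over their backs; the gripper's body (76 mm by 85 mm) begins 54 mm behind the grasp point. The pads swing forward as they close: fully open they stand 13 mm farther back than shut.
Start: joints at [-1.265, 0.469, -0.049, 1.532, 0.024, 1.141, -0.082], TCP at [0.222, 0.638, 0.242] pointing down, gripper open.
Joint ranges: [-2.59, 2.59], [-0.33, 1.99], [-1.39, 1.29], [0.1, 2.45], [-1.04, 4.18], [0.21, 1.99], [-2.66, 2.66]. Speed limits (rad/s): [2.57, 2.57, 3.14, 3.14, 3.14, 3.14, 3.14].

INTERFACE

Orientations are given as [roll, pitch, yaw] about the fixed x, y, z axes, in that order (R = Rz(yaw) Ry(pitch) Rx(roll)).
In Python, from plant import robot gives the robot as it stands. Calls block until the motion is done:
- robot.goto(position, orientation): joint-space move of the TCP to a pose.
- robot.move_straight(position, vel=0.15, attitude=None, contact_N=None): straight line of the TCP; attitude=None keeps the orientation; vel is the mean speed in m/s. With contact_N (N) it stops when the force on the tool has changed by that much, and returns True; else False.
- robot.move_joints(angles): joint-space move.
- robot.grip(opening, strength=None): opening from 0.0 (shut) to 1.0 (fully open); strength is the grip in N (None keeps the last); returns when the fingers have stopped.
- robot.sleep(seconds).
- robot.inverse_kinematics(position, orientation): joint angles nearest the present ones, or None.
- robot.sense(): the state.
- robot.grab_frame(name): name is "side" or "top"; returns a dict with "image" (480x640x3 uint8, red, green, blue), "range_z" (480x640 float32, m along the optical axis (not along the pixel's ray), 0 where there is no reading), "fx", "fy", "cx", "cy" (pixels), "dist_coeffs" ([k1, k2, p1, p2, k3] as OpenCV has them; the pictures are not rectified), "R" (3x3) and "t" (3): a world point X has camera coordinates R X + t. Camera axes: x right, y down, z forward; pixel columns grow to the right and rows downward; lengths in m; the calibration is good to about 2 mm. A picture is of the moment at which its call begins.
A pose or a line that the arm cannot do raises robot.IKError and nothing moves.
- robot.close_job(): hands the job in; it is judged then, once.
The state is a dict: "t": time; "joint_pos": joint angles; "joint_velocities": joint speeds; "effort": joint torques, N m; "tcp_pos": TCP position; "tcp_rot": TCP orientation; "wrist_force": force on the tool from outside, world axes, zero at the start; "torque": the same for the moment, N m; "opening": opening from 0.0 (shut) to 1.0 (fully open); "gripper_force": force on a finger pad.
Only numpy, scipy, OpenCV 4.12 (cv2) and the standard library are available. Lean on these libraries where they do the work, as an engineer would, in place of code of your own. Each camera call takes 0.05 s, during which the arm holds its last target. There are 200 camera calls.

## Working session

There is one attempt and no reset: what is moved stays moved. The work goes in short steps, each a Python script; the robot and the scene stay as the last script left them, time stands still between calls to the robot, and variables do not carry over. Pictures are saved under pics/ and viewed, at most 10 in all, crops included, and the job is handed in when it is done.

```bash
ls; mkdir -p pics; python3 - <<'E'
from plant import robot
import cv2,numpy as np,pickle
d={}
for n in("top","side"):
    f=robot.grab_frame(n);d[n]=f
    cv2.imwrite(f"pics/{n}0.png",f["image"][:,:,::-1])
    print(n,f["fx"],f["cx"],f["cy"],f["dist_coeffs"],(-f["R"].T@f["t"]).round(3),f["R"][2].round(2))
pickle.dump(d,open("f0.pkl","wb"))
s=robot.sense();print(s["t"],s["tcp_rot"],s["wrist_force"],robot.nose_length)
E
```

```text
pics
top 519.9007535270254 307.89675652497317 239.2748302714841 [-0.00690541  0.          0.          0.          0.        ] [0.417 0.009 0.997] [ 0.17  0.01 -0.99]
side 497.0380148703502 320.3388255373397 240.54198212820276 [0.01872502 0.         0.         0.         0.        ] [ 0.483 -0.687  0.691] [ 0.09  0.74 -0.67]
0.1 [-3.13986888e+00  2.91475097e-05  2.80676311e+00] [0.37863535 0.09697012 0.30151504] 0.011
```

View pics/top0.png

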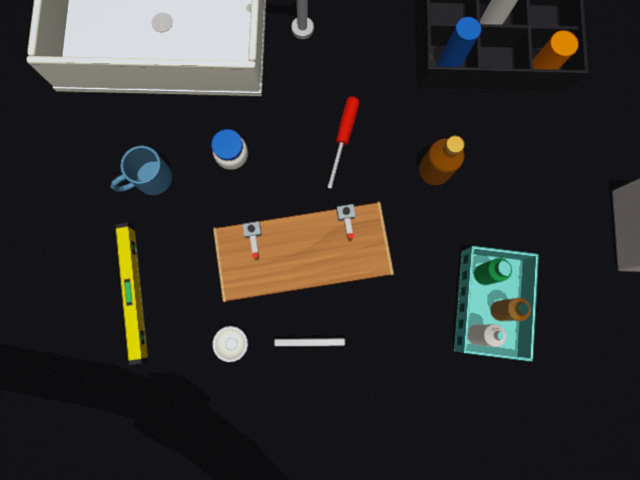

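View pics/side0.png

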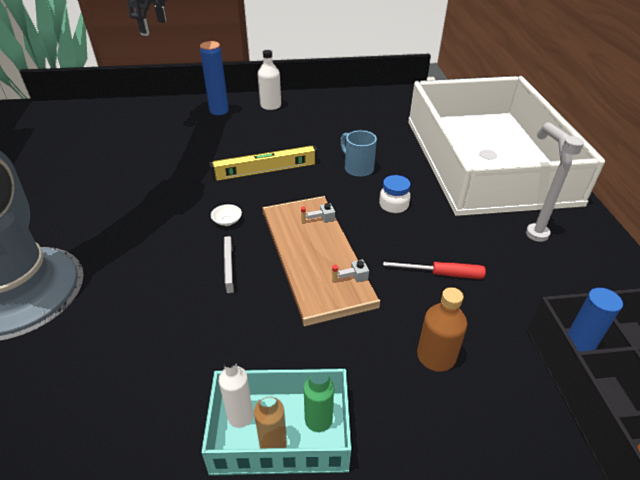

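The top view shows the level at left, running from (123,228) to (138,360). The drawer front is centred near (303,252), with red noses at (255,256) and (350,237). The dish is at (230,344) and the handle at (310,342). The side view confirms this layout. Next I'll measure the poses.

```bash
cat > h.py <<'E'
import cv2,numpy as np
def cloud(f):
    K=np.array([[f["fx"],0,f["cx"]],[0,f["fy"],f["cy"]],[0,0,1]])
    v,u=np.mgrid[:480,:640]
    p=cv2.undistortPoints(np.stack([u,v],-1).reshape(-1,1,2).astype(float),K,np.array(f["dist_coeffs"])).reshape(480,640,2)
    z=f["range_z"][...,None]
    c=np.concatenate([p*z,z],-1)
    return (c-f["t"])@f["R"]
def masks(f):
    h=cv2.cvtColor(f["image"],cv2.COLOR_RGB2HSV).astype(int);H,S,V=h[...,0],h[...,1],h[...,2]
    W=cloud(f);ok=f["range_z"]>0
    box=lambda a,b,c,d:ok&(W[...,0]>a)&(W[...,0]<b)&(W[...,1]>c)&(W[...,1]<d)
    return W,H,S,V,box
def rect(p):
    (c,s,a)=cv2.minAreaRect((p[:,:2]*1000).astype(np.float32));return np.round(c,1),np.round(s,1),round(a,2)
E
python3 - <<'E'
import pickle;from h import *
d=pickle.load(open("f0.pkl","rb"))
for n,f in d.items():
    W,H,S,V,box=masks(f);Z=W[...,2]
    def rep(name,m):
        m=cv2.morphologyEx(m.astype(np.uint8),cv2.MORPH_OPEN,np.ones((2,2)))>0
        p=W[m];print(n,name,len(p),"zmed %.4f"%np.median(p[:,2]),*rect(p),np.median(p,0).round(4))
    lev=box(.3,.75,.2,.5)&(Z>.032)&(Z<.046)
    lev&=(W[...,0]<.60)&(W[...,1]>.27)
    rep("level",lev)
    rep("wood",box(.4,.75,-.2,.22)&(Z>.012)&(Z<.024)&(S>60)&(H>5)&(H<20))
    for k,(a,b) in {"a":(.05,.15),"b":(-.15,0)}.items():
        m=box(.45,.7,a,b)&((H<6)|(H>174))&(S>140)&(V>80)&(Z>.022)&(Z<.07)
        rep("nose"+k,m); q=W[m]; t=q[q[:,2]>.05]; print("  top",len(t),t.mean(0).round(4),t.max(0)-t.min(0))
        rep("block"+k,box(.45,.7,a,b)&(S<60)&(Z>.038)&(Z<.048))
    for nm,bx in {"handle":(.35,.46,-.1,.12),"dish":(.35,.46,.1,.22)}.items():
        rep(nm,box(*bx)&(Z>.012))
E
```

```text
top level 1889 zmed 0.0407 [490.5 189.7] [261.  336.5] 8.15 [0.4646 0.338  0.0407]
top wood 11584 zmed 0.0193 [550.6 -28.4] [230.1 437.2] 18.35 [0.5523 0.0236 0.0193]
top nosea 23 zmed 0.0562 [544.7 109.9] [12.1  5.2] 2.53 [0.5433 0.1096 0.0562]
  top 22 [0.5439 0.1114 0.0573] [0.00728875 0.00911428 0.00993737]
top blocka 208 zmed 0.0437 [581.7 117.9] [54.9 30.3] 11.97 [0.5881 0.1162 0.0437]
top noseb 25 zmed 0.0566 [506.7 -28.1] [  9.  194.4] 64.8 [ 0.5839 -0.0651  0.0566]
  top 25 [ 0.5848 -0.063   0.0583] [0.00980024 0.00925943 0.00676146]
top blockb 206 zmed 0.0439 [616.4 -61.3] [54.9 36.1] 14.28 [ 0.625  -0.0593  0.0439]
top handle 485 zmed 0.0308 [399.5   7.2] [ 34.8 129.9] 1.47 [0.3886 0.0062 0.0308]
top dish 570 zmed 0.0183 [406.1 101.6] [ 62.  175.6] 26.1 [0.3794 0.1547 0.0183]
side level 817 zmed 0.0387 [ 419.3 -143.4] [1065.2  249.3] 83.49 [0.47   0.3352 0.0387]
side wood 7516 zmed 0.0184 [ 570.2 -234.9] [194.7 899.6] 1.25 [ 0.5579 -0.0075  0.0184]
side nosea 22 zmed 0.0531 [ 514.7 -263.8] [848.1   8.4] 85.1 [0.5457 0.1087 0.0531]
  top 22 [0.5442 0.1102 0.055 ] [0.00894774 0.00932828 0.00802876]
side blocka 107 zmed 0.0428 [600.7 127.3] [86.6 40.4] 45.48 [0.5942 0.1111 0.0428]
side noseb 30 zmed 0.0546 [ 535.9 -357. ] [667.8   9.1] 80.05 [ 0.5869 -0.0671  0.0546]
  top 31 [ 0.5854 -0.0651  0.0553] [0.00937065 0.01044808 0.00878154]
side blockb 174 zmed 0.0425 [636.8 -52.6] [81.4 38. ] 39.14 [ 0.6292 -0.0637  0.0425]
side handle 352 zmed 0.0300 [ 427.1 -293.5] [ 21.3 794. ] 6.51 [ 0.3935 -0.0056  0.03  ]
side dish 308 zmed 0.0168 [ 418.2 -251.8] [ 59.6 877.3] 4.55 [0.3846 0.1651 0.0168]
```

```bash
cat >> h.py <<'E'
def big(m):
    n,l,s,_=cv2.connectedComponentsWithStats(m.astype(np.uint8));return l==1+s[1:,4].argmax()
def pose(p):  # centre + long axis angle (deg)
    (c,s,a)=cv2.minAreaRect((p[:,:2]*1000).astype(np.float32));b=cv2.boxPoints(((c),s,a))
    e=[b[1]-b[0],b[2]-b[1]];e=max(e,key=np.linalg.norm)
    return np.round(c,1),np.round(s,1),round(float(np.degrees(np.arctan2(e[1],e[0]))%180),2)
E
python3 - <<'E'
import pickle;from h import *
from plant import robot
d=pickle.load(open("f0.pkl","rb"))
for n,f in d.items():
    W,H,S,V,box=masks(f);Z=W[...,2]
    print(n,"level",pose(W[big(box(.2,.7,.25,.45)&(Z>.03)&(Z<.05))]),"yel",pose(W[big(box(.2,.7,.25,.45)&(Z>.034)&(Z<.05)&(S>120)&(H>20)&(H<35))]))
    print(n,"wood",pose(W[big(box(.4,.75,-.2,.22)&(Z>.012)&(Z<.024))]))
    for nm,bx in {"handle":(.35,.46,-.1,.12),"dish":(.35,.46,.1,.22)}.items():
        print(nm,pose(W[big(box(*bx)&(Z>.012))]))
for y in (np.pi+.12,.12-np.pi,.12):
  for p,dy in (([.465,.337,.2],0),([.53,.016,.2],-np.pi/2),([.53,.016,.2],np.pi/2)):
    q=robot.inverse_kinematics(p,[np.pi,0,y+dy]);print(round(y+dy,2),None if q is None else np.round(q,2))
E
```

```text
top level (array([471.9, 341.7]), array([260.8,  24.2]), 10.41) yel (array([472.9, 341.9]), array([246.9,  24.2]), 10.41)
top wood (array([559.8,  25.9]), array([141.4, 323.5]), 100.68)
handle (array([390.3,   9. ]), array([ 10.9, 126.1]), 91.55)
dish (array([382.7, 154. ]), array([61.5, 61.2]), 1.53)
side level (array([473.2, 341.2]), array([259.9,  30.4]), 10.86) yel (array([473. , 339.7]), array([246.6,  27.4]), 10.51)
side wood (array([560.6,  26.9]), array([141.6, 330. ]), 100.63)
handle (array([391.3,   6.9]), array([ 12.2, 127.8]), 91.68)
dish (array([384.5, 152.5]), array([61.3, 64.3]), 120.33)
3.26 [-0.68  0.35 -0.03  1.82  0.01  0.97  0.98]
1.69 [-0.55  0.3   0.54  1.95 -0.19  0.94  0.2 ]
4.83 [-0.95  0.46  1.12  1.97 -0.49  1.02 -2.62]
-3.02 [-0.68  0.35 -0.03  1.82  0.01  0.97  0.98]
-4.59 [-0.55  0.3   0.54  1.95 -0.19  0.94  0.2 ]
-1.45 [-0.95  0.46  1.12  1.97 -0.49  1.02 -2.62]
0.12 [-1.15  0.38  0.59  1.85 -0.25  0.98 -1.91]
-1.45 [-0.95  0.46  1.12  1.97 -0.49  1.02 -2.62]
1.69 [-0.55  0.3   0.54  1.95 -0.19  0.94  0.2 ]
```

```bash
python3 - <<'E'
from h import *
from plant import robot
r=robot; pi=np.pi; ya=pi+np.radians(10.5)
P=[.4725,.341]
r.goto([*P,.12],[pi,0,ya]); r.move_straight([*P,.018]); 
r.grip(0.0,60); s=r.sense(); print(s["opening"],s["gripper_force"],s["wrist_force"])
r.move_straight([*P,.18]); s=r.sense(); print(s["t"],s["opening"],s["gripper_force"],s["wrist_force"])
f=r.grab_frame("side"); cv2.imwrite("pics/s1.png",f["image"][:,:,::-1])
yb=np.radians(103.2); G=[.5344,.0163]
r.goto([*G,.18],[pi,0,yb]); r.sleep(.2)
s=r.sense(); print(s["t"],s["joint_pos"].round(2) if hasattr(s["joint_pos"],"round") else s["joint_pos"],s["tcp_pos"],s["wrist_force"])
f=r.grab_frame("top"); cv2.imwrite("pics/t1.png",f["image"][:,:,::-1])
W,H,S,V,box=masks(f);Z=W[...,2]
print(pose(W[big(box(.4,.7,-.2,.25)&(Z>.15)&(Z<.21)&(S>120)&(H>20)&(H<35))]))
E
```

```text
0.24731951933231183 60.310712456703186 [-0.70034621  0.1647366   4.71024959]
4.275 0.2486982853259678 59.340187311172485 [ 0.65119824 -0.36159442 -2.02189919]
5.775 [-0.41  0.32  0.36  1.95 -0.14  0.9   0.26] [0.53450208 0.01771062 0.17987821] [-0.07204455  0.5572799  -3.6614072 ]
(array([555.3, -73.1]), array([22.5, 62. ]), 103.33)
```

View pics/t1.png

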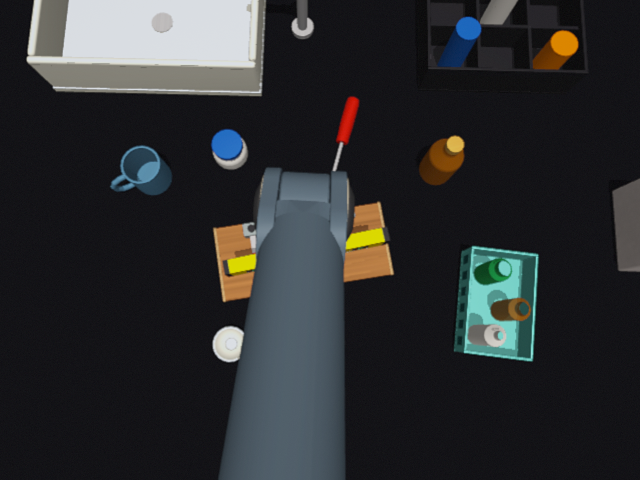

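View pics/s1.png

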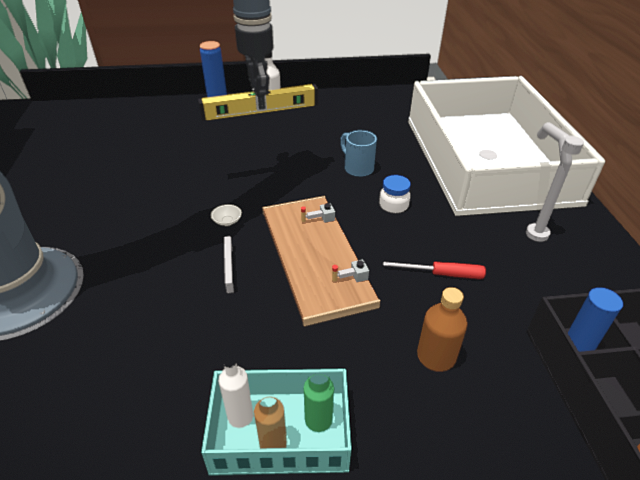

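The level is held at its middle, with yaw 103.3° along the nose line, and its ends are at (227,268) and (388,236) in the top view. It hangs nearly level. Now I'll lower and release it.

```bash
python3 - <<'E'
from h import *
from plant import robot
r=robot; G=[.5344,.0163]
r.move_straight([*G,.055],vel=.12)
print(r.move_straight([*G,.031],vel=.015,contact_N=4)); s=r.sense(); print(s["tcp_pos"],s["wrist_force"])
r.grip(0.6,20); r.sleep(.3); s=r.sense(); print(s["t"],s["opening"],s["tcp_pos"],s["wrist_force"])
for n in("top","side"):
    f=r.grab_frame(n); cv2.imwrite(f"pics/{n}2.png",f["image"][:,:,::-1])
    W,H,S,V,box=masks(f);Z=W[...,2]; m=box(.4,.7,-.2,.25)&(Z>.045)&(Z<.065)&(S>120)&(H>20)&(H<35); p=W[m]
    A=np.c_[p[:,:2],np.ones(len(p))]; print(n,pose(p),np.linalg.lstsq(A,p[:,2],rcond=None)[0],np.median(p[:,2]))
E
```

```text
True
[0.53435024 0.01630265 0.03655451] [-0.2207971   0.01457185  5.01697464]
8.85 0.6018689251772567 [0.53308651 0.01633556 0.03552997] [-0.78099331 -0.73994501 -0.41368928]
top (array([534. ,  14.8]), array([ 22.6, 246.2]), 103.1) [0.09859418 0.02341093 0.00582365] 0.05909059006709515
side (array([533.8,  17.7]), array([ 22.6, 254.2]), 103.24) [ 0.26750141  0.07154697 -0.08736057] 0.05740324354841502
```

View pics/side2.png

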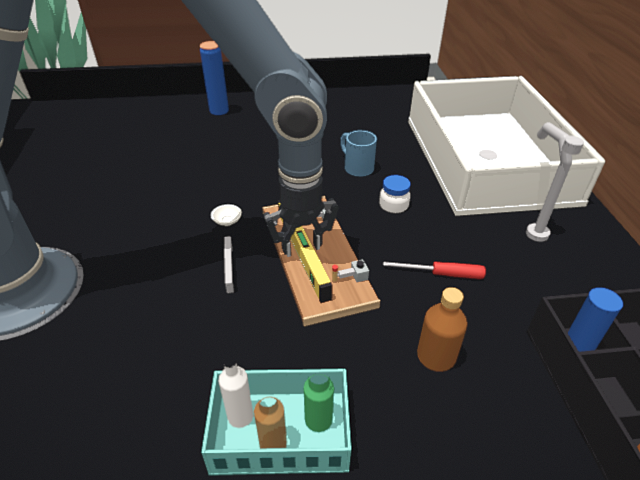

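The level is lying flat on the drawer front, clear of both noses, at (0.534, 0.016) with its axis at 103.2°. The fingers straddle it. I'll lower the fingers so they push low and avoid tipping it, then push with the rear pad while logging force.

```bash
cat >> h.py <<'E'
N=np.array([.9735,.2289,0]); G0=np.array([.5344,.0163,.0305])
def meas(r,k=6):
    a=[]
    for _ in range(k): r.sleep(.02); a.append(r.sense())
    w=np.array([s["wrist_force"] for s in a]); return -w.mean(0)@N, w[:,:2].std(0).max(), (np.array(a[-1]["tcp_pos"])-G0)@N*1000, a[-1]["t"], w.mean(0)[2], a[-1]["torque"][2]
E
python3 - <<'E'
from h import *
from plant import robot as r
print(r.move_straight(G0,vel=.02,contact_N=3)); print(r.sense()["tcp_pos"],meas(r))
for d in (5,9,11,13,15,17,19,21,23,25):
    r.move_straight(G0+N*d/1000,vel=.02); print(d,np.round(meas(r),3))
E
```

```text
False
[0.53428559 0.01627863 0.03026881] (np.float64(-0.01433835468888782), np.float64(0.571380384429999), np.float64(-0.036320235968734745), 9.4583, np.float64(-0.040329712159575835), np.float64(-0.05175821668042035))
5 [-2.660e-01  4.680e-01  4.962e+00  9.958e+00 -9.800e-02 -3.000e-03]
9 [-0.232  0.371  8.963 10.408 -0.141  0.015]
11 [ 0.163  0.46  10.99  10.758  0.023 -0.013]
13 [-1.6000e-01  4.7100e-01  1.2972e+01  1.1108e+01  1.2700e-01 -9.0000e-03]
15 [ 4.8000e-01  5.8600e-01  1.4976e+01  1.1458e+01 -2.7800e-01 -9.0000e-03]
17 [ 8.2500e-01  7.1200e-01  1.6949e+01  1.1808e+01 -5.7400e-01 -1.3000e-02]
19 [ 0.629  0.829 19.245 12.158 -0.551  0.025]
21 [ 0.52   0.519 21.253 12.508 -0.573  0.028]
23 [ 7.4700e-01  5.4700e-01  2.3225e+01  1.2858e+01 -4.8500e-01  1.0000e-02]
25 [ 0.303  0.438 25.207 13.208 -0.532 -0.03 ]
```

```bash
python3 - <<'E'
from h import *
from plant import robot as r
for d in np.arange(26,33,.4):
    r.move_straight(G0+N*d/1000,vel=.01); m=meas(r,15); print(round(d,1),np.round(m,2).tolist())
    if m[0]>3.0: break
E
```

```text
26.0 [1.23, 0.49, 25.95, 13.71, 0.31, -0.01]
26.4 [1.86, 0.44, 26.3, 14.21, 0.83, -0.03]
26.8 [1.17, 0.59, 26.98, 14.71, 0.11, -0.01]
27.2 [1.66, 0.61, 27.17, 15.21, 0.4, 0.03]
27.6 [1.53, 0.64, 27.69, 15.71, 0.3, 0.05]
28.0 [1.4, 0.4, 28.04, 16.21, 0.33, 0.01]
28.4 [1.26, 0.51, 28.46, 16.71, -0.06, -0.01]
28.8 [1.47, 0.49, 28.87, 17.21, 0.39, -0.02]
29.2 [1.35, 0.49, 29.26, 17.71, -0.08, -0.0]
29.6 [1.66, 0.65, 29.63, 18.21, 0.2, -0.02]
30.0 [1.39, 0.52, 30.08, 18.71, 0.08, 0.01]
30.4 [1.61, 0.64, 30.43, 19.21, 0.34, -0.03]
30.8 [2.32, 0.59, 30.55, 19.71, 1.37, 0.01]
31.2 [4.6, 0.55, 30.87, 20.21, 2.95, 0.01]
```

```bash
python3 - <<'E'
from h import *
from plant import robot as r
for d in np.arange(31.4,32.2,.2):
    r.move_straight(G0+N*d/1000,vel=.01); m=meas(r,20); print(round(d,1),np.round(m,2).tolist(),np.round(r.sense()["tcp_pos"],4))
    if m[0]>5.3: break
f=r.grab_frame("top"); cv2.imwrite("pics/t3.png",cv2.resize(f["image"][190:310,200:400,::-1],None,fx=4,fy=4,interpolation=cv2.INTER_CUBIC))
W,H,S,V,box=masks(f);Z=W[...,2]; print(pose(W[box(.4,.7,-.2,.25)&(Z>.045)&(Z<.065)&(S>120)&(H>20)&(H<35)]))
E
```

```text
31.4 [5.32, 0.52, 30.95, 20.79, 3.85, -0.02] [0.5645 0.0234 0.0304]
(array([550.9,  18.9]), array([ 24.9, 246.3]), 103.16)
```

View pics/t3.png

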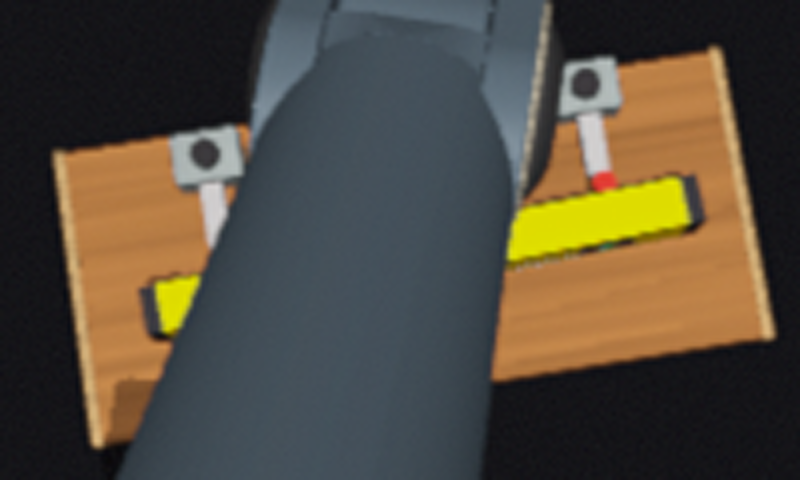

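The right nose cap at crop (603,183) touches the level's long side, while the left nose is hidden by the arm. The combined stiffness of about 6–7 N/mm indicates both noses are in contact. I'll press slightly more, hold, back off slowly and check.

```bash
python3 - <<'E'
from h import *
from plant import robot as r
for d in np.arange(31.6,32.5,.2):
    r.move_straight(G0+N*d/1000,vel=.01); m=meas(r,20); print(round(d,1),np.round(m,2).tolist())
    if m[0]>7 or m[2]>31.2: break
r.sleep(.4)
def look(k):
    f=r.grab_frame("side"); cv2.imwrite(f"pics/s{k}.png",cv2.resize(f["image"][180:330,220:420,::-1],None,fx=4,fy=4,interpolation=cv2.INTER_CUBIC))
look(4)
for e in (d-.4,d-.8,d-1.2,d-2,d-6):
    r.move_straight(G0+N*e/1000,vel=.008); print("back",round(e,1),np.round(meas(r,8),2).tolist())
look(5)
E
```

```text
31.6 [5.45, 0.57, 30.99, 21.42, 3.86, -0.0]
31.8 [5.7, 0.65, 31.02, 22.01, 4.02, 0.02]
32.0 [6.1, 0.55, 31.05, 22.59, 4.44, 0.04]
32.2 [6.37, 0.53, 31.05, 23.18, 4.76, 0.02]
32.4 [6.49, 0.49, 31.15, 23.76, 5.02, 0.05]
back 32.0 [5.93, 0.73, 31.13, 24.59, 4.12, 0.02]
back 31.6 [5.14, 0.64, 31.12, 24.98, 3.51, 0.0]
back 31.2 [4.25, 0.7, 31.14, 25.36, 1.62, -0.01]
back 30.4 [1.54, 0.45, 31.06, 25.74, -1.39, -0.05]
back 26.4 [-0.02, 0.48, 26.5, 26.52, 0.23, -0.01]
```

View pics/s5.png

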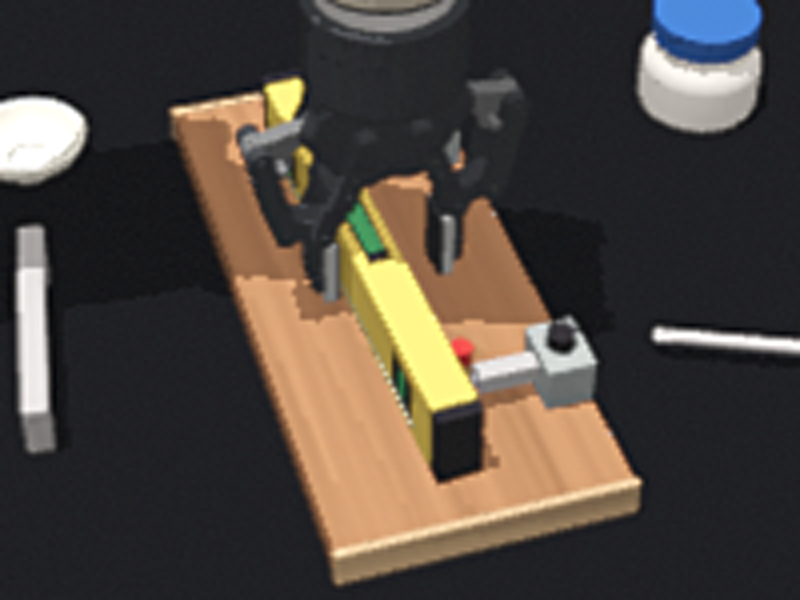

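The right nose at crop (462,352) touches the level, and the rear finger has backed clear. I'll raise the gripper, move the arm aside and check both noses from the top.

```bash
python3 - <<'E'
from h import *
from plant import robot as r
p=G0+N*.020
r.move_straight(p,vel=.03); r.move_straight([*p[:2],.16],vel=.1); r.goto([.45,.30,.2],[np.pi,0,np.radians(103.2)])
fs=[r.grab_frame("top") for _ in range(6)]; f=fs[0]; f["range_z"]=np.median([x["range_z"] for x in fs],0)
cv2.imwrite("pics/t6.png",cv2.resize(f["image"][195:305,205:405,::-1],None,fx=4,fy=4,interpolation=cv2.INTER_CUBIC))
W,H,S,V,box=masks(f);Z=W[...,2]; c,s,a=pose(W[box(.4,.7,-.2,.25)&(Z>.045)&(Z<.065)&(S>120)&(H>20)&(H<35)]); print(c,s,a,r.sense()["t"])
n=np.array([np.sin(np.radians(a)),-np.cos(np.radians(a))])
for g in ([.5440,.1108],[.5851,-.064]): print((np.array(g)*1000-c)@n)
for lo,hi in ((.05,.15),(-.15,0)):
    m=box(.45,.7,lo,hi)&((H<6)|(H>174))&(S>140)&(V>80)&(Z>.05); q=W[m].mean(0); print(q.round(4),(q[:2]*1000-c)@n)
E
```

```text
[550.9  19. ] [ 24.6 246. ] 103.15 29.8333
14.165541041243504
14.42060340233945
[0.5448 0.1117 0.0577] 15.140369067430957
[ 0.5861 -0.063   0.0576] 15.576714170397175
```

View pics/t6.png

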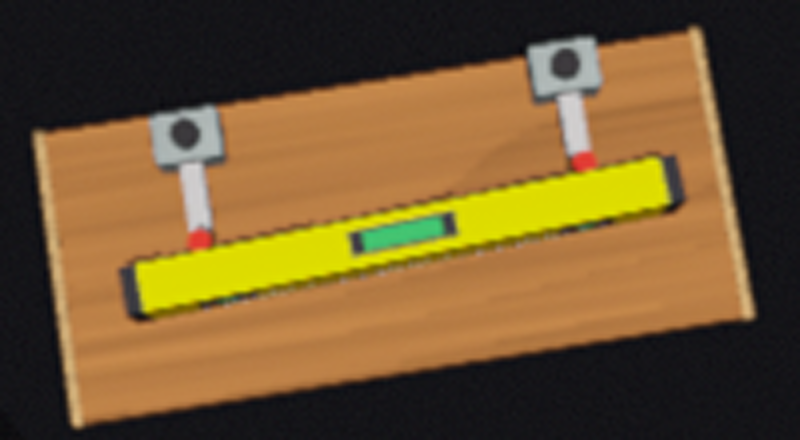

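Both red caps, at crop (200,240) and (583,160), touch the level's side. There is still plenty of time, so I'll do one more slightly firmer press to be sure of more than 0.8 N on each nose.

```bash
python3 - <<'E'
from h import *
from plant import robot as r
o=[np.pi,0,np.radians(103.2)]; p=G0+N*.020
r.goto([*p[:2],.16],o); r.move_straight([*p[:2],.06],vel=.1); print(r.move_straight(p,vel=.03,contact_N=4))
r.move_straight(G0+N*.029,vel=.02); print(np.round(meas(r,12),2))
for d in np.arange(30.5,34,.4):
    r.move_straight(G0+N*d/1000,vel=.01); m=meas(r,14); print(round(d,1),np.round(m,2).tolist())
    if m[0]>7.3 or m[2]>31.7: break
r.sleep(.3)
for e in (d-.5,d-1,d-1.5,d-2,d-3,d-5,20):
    r.move_straight(G0+N*e/1000,vel=.01); print("back",round(e,1),np.round(meas(r,4),2).tolist())
r.move_straight([*p[:2],.16],vel=.1); r.goto([.45,.30,.2],o)
fs=[r.grab_frame("top") for _ in range(6)]; f=fs[0]; f["range_z"]=np.median([x["range_z"] for x in fs],0)
cv2.imwrite("pics/t7.png",cv2.resize(f["image"][195:305,205:405,::-1],None,fx=4,fy=4,interpolation=cv2.INTER_CUBIC))
W,H,S,V,box=masks(f);Z=W[...,2]; c,s,a=pose(W[box(.4,.7,-.2,.25)&(Z>.045)&(Z<.065)&(S>120)&(H>20)&(H<35)]); print(c,s,a,r.sense()["t"])
for lo,hi in ((.05,.15),(-.15,0)):
    m=box(.45,.7,lo,hi)&((H<6)|(H>174))&(S>140)&(V>80)&(Z>.05); print(W[m].mean(0).round(4))
E
```

```text
False
[-4.000e-02  6.400e-01  2.887e+01  3.407e+01 -2.600e-01 -1.000e-02]
30.5 [-0.13, 0.46, 30.49, 34.6, -0.0, -0.03]
30.9 [0.02, 0.4, 30.89, 35.08, 0.06, -0.01]
31.3 [2.21, 0.46, 30.89, 35.57, 1.16, -0.02]
31.7 [4.65, 0.75, 30.96, 36.05, 3.53, 0.03]
32.1 [5.8, 0.57, 31.09, 36.53, 3.72, 0.03]
32.5 [6.35, 0.54, 31.16, 37.02, 4.5, 0.04]
32.9 [6.99, 0.47, 31.24, 37.5, 4.83, -0.01]
33.3 [7.43, 0.46, 31.36, 37.98, 5.05, -0.0]
back 32.8 [6.39, 0.46, 31.35, 38.6, 4.16, 0.01]
back 32.3 [4.77, 0.57, 31.36, 38.92, 2.54, 0.02]
back 31.8 [4.29, 0.68, 31.34, 39.23, 1.1, 0.03]
back 31.3 [3.24, 0.49, 31.36, 39.55, -2.48, 0.03]
back 30.3 [1.31, 0.46, 31.11, 39.87, -1.13, 0.01]
back 28.3 [0.1, 0.87, 28.76, 40.28, -0.29, -0.02]
back 20 [0.03, 0.54, 20.09, 41.33, 0.12, -0.01]
[550.8  19. ] [ 24.5 246. ] 103.24 44.225
[0.5448 0.1117 0.0578]
[ 0.586  -0.063   0.0578]
```

View pics/t7.png

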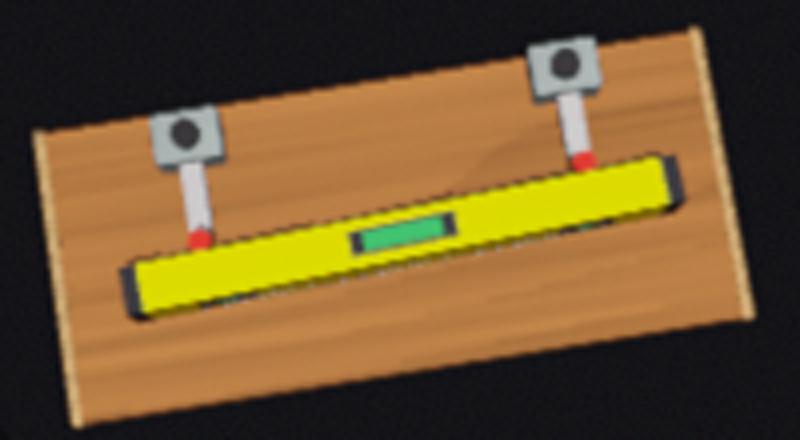

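Both caps, at crop (200,240) and (583,160), still touch the level's side, and the level is at rest. Handing in.

```bash
python3 -c "
from plant import robot
print(robot.close_job())"
```

```text
the job is handed in; nothing more can be done
None
```

I handed the job in at about 44 s of the 72 s allowed. The level lies flat on the drawer front, touching both noses in the last picture, after a final press I estimate at about 2 N on each; the simulator returned no verdict.

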